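# Dock the refill bottle on the ink-tank printer and hold it down

### The job

The printer wants ink: swing its tank cover fully open, lift the larger refill bottle out of the carton and dock it nose down in the filler port with three slots, turning it until the three splines of its nozzle drop into the slots and then sliding it home until its flange sits on the collar. The sprung valve in the port would push the bottle out again, so finish while still gripping the bottle and pressing it fully home, upright and steady. Leave the slim bottle, the rubber stamp and the calculator where they are.

Things in the scene. Friction and masses are not known exactly. Their poses are not given: they have to be found in the camera images.
- printer: dark grey ink-tank printer, fixed, 375 mm wide (y), 177 mm high. Origin on the desk, midway across it and 130 mm before its back; x from front to back, y to its left, z up. Tank bank: the lower block at the front right (x -175 to -65 mm, y -188 to -50 mm), rim 116 mm high, deck 100 mm. On the deck the three ports stand in a row along y at x -125 mm, y -161, -119, -77 mm, in varying order
- tank_cover (a joint): hinge of the flat cover over the tank bank, rad: 0 shut, 1.57 upright, 1.92 fully open against its stop, leaning back. It starts shut or slightly ajar. The stiff hinge stays where it is left; about 1 N at the tab moves it
- cover_tab (a point): middle of the upright thumb tab on the cover, at the height to pinch it: tab 10 mm thick (printer y), 24 mm long (x), 26 mm high, standing on the cover near its front edge; this point is 16 mm above the cover's top face and, with the cover shut, 100 mm in front of the hinge line and 20 mm above it. It turns with the cover; the cover is a flat plate, 4 mm thick, 140 mm wide (y), 116 mm long
- cover_hinge (a point): middle of the cover's hinge line, which runs along the printer's y, 116 mm above the desk; the cover swings up and back about it
- port_three: filler port for the larger bottle: light grey collar 36 mm across with a round hole of 17.8 mm and three slots 120 degrees apart, each 8.2 mm wide, reaching 14 mm from the centre, edges bevelled. Origin in the middle of the collar's top, 112 mm above the desk; one slot points along its x, z up. Collar 16 mm deep; a spring valve waits in the hole 19 mm below the top
- port_valve (a joint): how far the spring valve in that port is pushed down, m: 0 shut, 0.007 with the bottle home, 0.0085 at most; it takes 3 N to start and 7 N at 0.007
- port_two: a like port with two slots, for another bottle; the three-spline nozzle does not enter it
- port_four: a like port with four slots, for another bottle; the three-spline nozzle does not enter it
- carton: low brown card tray, fixed, 100 x 236 mm, 45 mm high, with two round holes of 40 mm, 60 mm either side of its middle along its y; in each a bottle stands nose down, free to lift out, either bottle in either hole. Origin under its middle
- refill_bottle: larger white bottle, 160 g, nose down: flat-sided body 60 mm (its x) by 46 mm (its y), from 38 to 123 mm above the tip; a grey rib on the side and a bar on the base point along its x. Origin at the nozzle's tip, z up. Up from the tip: round pilot 15 mm thick to 12 mm, three splines to 26 mm, flange 34 mm across from 26 to 30 mm. Home when the flange lies on the collar, the tip 26 mm below its top
- refill_bottle_tip (a point): tip of the larger bottle's nozzle, the bottle's origin. The three splines are 5 mm wide, reach 12.5 mm from the axis and lie 120 degrees apart, the first along the bottle's x (under the rib)
- slim_bottle: the smaller bottle, white, 46 x 34 mm body 70 mm high, 108 mm in all, with two splines; stands in the other hole of the carton and stays there
- rubber_stamp: wooden rubber stamp with a turned handle, 29 x 56 mm, 66 mm high, behind the carton; stays where it is
- calculator: dark desk calculator lying on the desk in front of the printer, 118 x 68 x 16 mm; stays where it is
Mind the look-alikes: they are no part of the job. What is shaped like the refill_bottle but yellow is not meant.

How it is judged:
On the way, in this order (a step that is already met when the one before it is completed fails the run):
1. the tank cover is swung up past 80 degrees (value of joint tank_cover above 1.4 rad), for 0.2 s.
2. the larger bottle is lifted out of the carton (height (world z) of refill_bottle_tip above 0.06 m and contact force between the fingers and refill_bottle above 1 N), for 0.2 s.
At the end, for the whole second after the job is handed in: the cover is open past 80 degrees; the gripper still holds the larger bottle, which stands upright within 6 degrees in the three-slot port, its flange within 1.7 mm of the collar and its axis within 3 mm, at rest, pressing the valve at least 5.5 mm down with more than 3 N (value of joint tank_cover above 1.4 rad and value of joint port_valve above 0.0055 m and z of refill_bottle_tip in the frame of port_three below -0.0243 m and horizontal distance between refill_bottle_tip and port_three below 0.003 m and angle between refill_bottle's own z axis and vertical below 0.1 rad and contact force between refill_bottle and port_three above 3 N and contact force between the fingers and refill_bottle above 2 N and linear speed of refill_bottle below 0.02 m/s); the arm keeps its last pose, push and grip.
It fails at once if the slim bottle is lifted out or knocked over (distance of slim_bottle from where it was at the start of the episode above 0.02 m or angle between slim_bottle's own z axis and vertical above 0.35 rad).
It fails at once if the rubber stamp is pushed away (distance of rubber_stamp from where it was at the start of the episode above 0.03 m).
It fails at once if the calculator is pushed away (distance of calculator from where it was at the start of the episode above 0.03 m).
It also fails if it takes over 61 s, if anything falls off the work surface, if the arm or the gripper's body presses on something with over 40 N, if the wrist force passes 120 N, or if a joint passes its speed limit or range.

### The arm

A 7-joint arm with a two-finger parallel gripper is mounted at the origin on a cart in front of the work surface, level with it; the furniture and walls round the work are solid. World frame = base frame: x ahead of the robot, y to its left, z up, the work surface at z = 0. Lengths are in m, angles in rad, forces in N, time in s.
With the tool pointing down it reaches from about 0.425 to 0.8 m from the base axis. Payload 8.3 kg.
Tool frame: the origin (TCP) lies midway between the tips of the shut fingers; the grasp point (between the pads) lies 19 mm behind it; z points along the fingers, y is the line along which they close (so a half turn about z gives the same grasp; the last joint's range is limited). The gripper opens to 85 mm and grips with 20 to 120 N. Pads are 22 mm wide; open, the fingers measure 114 mm over their backs; the gripper's body (76 mm by 85 mm) begins 54 mm behind the grasp point. The pads swing forward as they close: fully open they stand 13 mm farther back than shut.
Start: joints at [-1.281, 0.383, 0.016, 1.37, -0.006, 1.388, -0.046], TCP at [0.216, 0.587, 0.231] pointing down, gripper open.
Joint ranges: [-2.95, 2.95], [-0.25, 2.06], [-1.52, 1.56], [0.18, 2.33], [-1.44, 4.58], [0.02, 2.06], [-3.01, 3.01]. Speed limits (rad/s): [2.39, 2.39, 3.01, 3.01, 3.14, 3.14, 3.14].

### API

Orientations are given as a unit quaternion [w, x, y, z].
In Python, from cell import sense, camera, close_job gives the robot as it stands.
- The arm moves only by the tool jog_arm, never from a script. Its argument "motion" is a list that holds one entry, the list of rows, each a list of 4 numbers: the shift along the tool's x, y, z in cm, then the turn about the tool's z in degrees. A call has 1 to 8 rows; each row is the pose to reach, as a shift and turn from the pose commanded when the call began, along the tool's axes at that moment; what a row does not reach only later rows make up. A row lasts 1/12 s, in which the tool goes at most 41.7 mm and 7.16 degrees, less where a joint would pass 70% of its speed; a pose out of reach is approached as far as the arm can. A call with a gripper value outside its range is refused whole. "grip" is the closure, from 0 (fully open) to 1 (shut), set as the call begins (left out, the last holds). The fingers move at their own pace and stop on an object; "newtons" is the grip in N (left out, the last holds). Time passes only in rows, so rows that repeat a pose let the fingers close. It gives the time, the measured TCP pose, the force, the opening and the grip force at its end, in the units of the state.
- sense(): the state, without advancing time (a new reading comes with each control period).
- camera(name): name is "scene" or "top" or "wrist"; returns a dict with "pixels" (480x640x3 uint8, blue, green, red), "z_map" (480x640 float32, m along the optical axis (not along the pixel's ray), 0 where there is no reading), "fovy" (degrees; the focal length in pixels is half the picture's height over the tangent of half this angle, whatever the lens; pixels are square), "cx", "cy" (the principal point, pixels), "eye" and "orientation" of the camera in the world; the wrist camera has in their place "hand_eye" (4x4, takes a point from camera to tool coordinates, whose origin is the TCP and whose axes are the flange's). Camera axes: x right, y down, z forward; pixel columns grow to the right and rows downward; lengths in m; the calibration is good to about 2 mm. A picture is of the moment at which its call begins: read the wrist's pose just before it.
- close_job(): hands the job in; it is judged then, once.
The state is a dict: "time_s": time; "joint_positions": joint angles; "qvel": joint speeds; "tau": joint torques, N m; "position": TCP position; "tcp_rot": TCP orientation; "contact_force": force on the tool from outside, world axes, zero at the start; "wrist_torque": the same for the moment, N m; "grip_width": finger opening in m; "finger_force": force on a finger pad.
Only numpy, scipy, OpenCV 4.12 (cv2) and the standard library are available. Lean on these libraries where they do the work, as an engineer would, in place of code of your own. Each camera call takes 0.05 s, during which the arm holds its last target. There are 200 camera calls.

## Working session

There is one attempt and no reset: what is moved stays moved. The work goes in short steps, Python scripts to look and compute and a tool call to move; the robot and the scene stay as the last step left them, time stands still between calls to the robot, and variables do not carry over. Pictures are saved under pics/ and viewed, at most 10 in all, crops included, and the job is handed in when it is done.

Besides the shell and the picture viewer there is one more tool, called as name([rows], argument=value, ...), one row to a line, values as JSON. jog_arm: Moves the arm, as the interface text tells. Its arguments: {"type":"object","properties":{"motion":{"type":"array","items":{"type":"array","items":{"type":"array","items":{"type":"number"}}}},"grip":{"type":"number"},"newtons":{"type":"number"}},"required":["motion"]}

```bash
mkdir -p pics; ls
cat > h.py <<'E'
import numpy as np, cv2
from scipy.spatial.transform import Rotation as R
from cell import sense, camera, close_job
def q(a): return R.from_quat([a[1],a[2],a[3],a[0]])
def shot(n,f):
    s=sense(); c=camera(n)
    if n=="wrist":
        T=np.eye(4);T[:3,:3]=q(s["tcp_rot"]).as_matrix();T[:3,3]=s["position"];M=T@np.array(c["hand_eye"])
    else:
        M=np.eye(4);o=np.array(c["orientation"]);M[:3,:3]=q(o).as_matrix() if o.size==4 else o.reshape(3,3);M[:3,3]=c["eye"]
    np.savez(f"pics/{f}.npz",M=M,p=c["pixels"],z=c["z_map"],f=240/np.tan(np.radians(c["fovy"])/2),c=[c["cx"],c["cy"]])
    cv2.imwrite(f"pics/{f}.png",c["pixels"]); return np.load(f"pics/{f}.npz")
def cloud(d):
    v,u=np.mgrid[:480,:640];z=d["z"]
    P=np.stack([(u-d["c"][0])/d["f"]*z,(v-d["c"][1])/d["f"]*z,z],-1)
    return P@d["M"][:3,:3].T+d["M"][:3,3]
def pt(d,u,v,h=None):
    if h is None: return cloud(d)[int(round(v)),int(round(u))]
    r=d["M"][:3,:3]@np.array([(u-d["c"][0])/d["f"],(v-d["c"][1])/d["f"],1]);e=d["M"][:3,3]
    return e+r*(h-e[2])/r[2]
def ray(d,u,v):
    r=d["M"][:3,:3]@np.array([(u-d["c"][0])/d["f"],(v-d["c"][1])/d["f"],1]);return d["M"][:3,3],r/np.linalg.norm(r)
def meet(a,b):
    (e,r),(g,s)=a,b;t=np.linalg.lstsq(np.c_[r,-s],g-e,rcond=None)[0];A=e+t[0]*r;B=g+t[1]*s;return (A+B)/2,np.linalg.norm(A-B)
E
python3 - <<'E'
from h import *
for n in("top","scene"):
    d=shot(n,n);print(n,d["M"].round(3).tolist(),d["f"],d["c"])
s=sense();print(s)
E
```

```text
pics
top [[-0.01, -0.988, 0.152, 0.42], [-1.0, 0.013, 0.019, -0.012], [-0.02, -0.151, -0.988, 1.14], [0.0, 0.0, 0.0, 1.0]] 452.7728571070256 [315.71066571 243.15407779]
scene [[0.747, -0.276, 0.604, -0.188], [-0.664, -0.287, 0.69, -0.865], [-0.017, -0.917, -0.398, 0.6], [0.0, 0.0, 0.0, 1.0]] 549.4193200459335 [322.12886657 241.75446219]
{'time_s': 0.1, 'joint_positions': array([-1.28089909,  0.38420107,  0.01635988,  1.37105358, -0.00628416,
        1.38819289, -0.04651633]), 'qvel': array([ 9.05054198e-04,  4.35316083e-06,  5.26902167e-04, -3.29751051e-03,
        1.45080784e-05,  4.05310119e-04,  5.03141815e-04]), 'tau': array([ 3.19883133e-03, -6.29135942e+01,  8.47650301e-01, -3.72753775e+01,
        1.67713937e-02,  1.05011914e-02,  5.69423071e-05]), 'position': array([0.21575699, 0.58609369, 0.23034741]), 'tcp_rot': array([-1.39589235e-04,  1.75453649e-01,  9.84487279e-01, -8.91872520e-04]), 'contact_force': array([ 0.01215565, -0.5332762 ,  0.64311283]), 'wrist_torque': array([-0.00545631,  0.02069437,  0.0056198 ]), 'finger_force': 0.0, 'grip_width': 0.08537801342311027}
```

View pics/top.png

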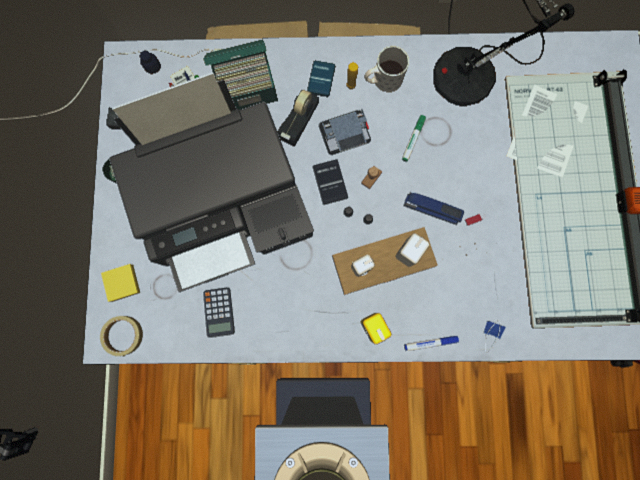

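View pics/scene.png

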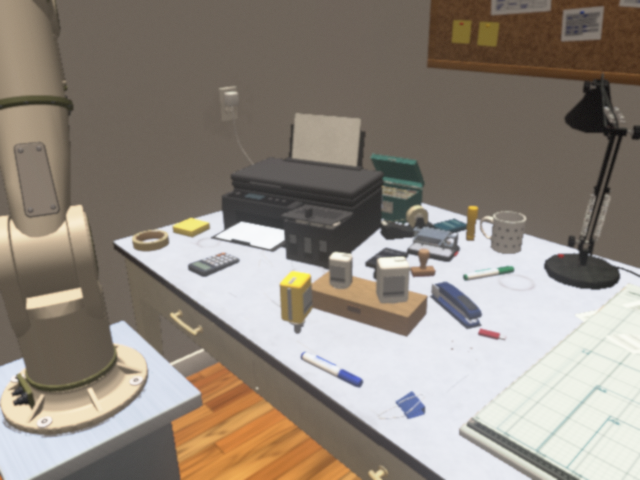

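The top view shows the printer at upper left with the covered tank bank around (277,220) and its tab at (282,235). The carton is around (385,260), with the larger white bottle at (414,249) and the slim one at (363,265). The yellow decoy lies at (376,328) and the calculator at (218,312). In the scene view the tab is at about (307,212) and the large bottle's top at (392,262).

Run:
```python
from h import *
a=np.load("pics/top.npz");b=np.load("pics/scene.npz")
A=cv2.resize(a["p"][170:300,230:450],None,fx=3.6,fy=3.6,interpolation=cv2.INTER_CUBIC)
B=cv2.resize(b["p"][180:340,270:440],None,fx=3.6,fy=3.6,interpolation=cv2.INTER_CUBIC)
cv2.imwrite("pics/ca.png",A[:600,:800]);cv2.imwrite("pics/cb.png",B[:600,:800])
for n,(u,v) in dict(big=(414,249),slim=(363,265),cart=(388,265),cart2=(340,285),bank=(265,210),bankF=(275,243),tab=(282,232),prn=(200,180),calc=(218,300),desk=(300,300)).items(): print(n,pt(a,u,v).round(4))
for n,(u,v) in dict(big=(392,262),tab=(307,211)).items(): print('s',n,pt(b,u,v).round(4))
C=cloud(a)
# big bottle top
m=(abs(C[...,0]-.5)<.3)&(C[...,2]>.1)&(C[...,2]<.2);v,u=np.mgrid[:480,:640]
mm=m&(u>395)&(u<435)&(v>225)&(v<275);P=C[mm];print('bigtop',mm.sum(),P.mean(0),np.percentile(P[:,2],[5,50,95]))
r=cv2.minAreaRect(P[P[:,2]>.115][:,:2].astype(np.float32)*1000);print(r)
m2=(u>325)&(u<445)&(v>220)&(v<300)&(C[...,2]>.035)&(C[...,2]<.052);r=cv2.minAreaRect(C[m2][:,:2].astype(np.float32)*1000);print('carton',r,np.median(C[m2][:,2]))
m3=(u>240)&(u<320)&(v>185)&(v<255)&(C[...,2]>.105)&(C[...,2]<.13);r=cv2.minAreaRect(C[m3][:,:2].astype(np.float32)*1000);print('cover',r,np.percentile(C[m3][:,2],[5,50,95]))
m4=(u>110)&(u<320)&(v>60)&(v<260)&(C[...,2]>.165)&(C[...,2]<.19);k=cv2.minAreaRect(C[m4][:,:2].astype(np.float32)*1000);print('printer top',k,np.median(C[m4][:,2]),cv2.boxPoints(k))
```

```text
big [ 0.5586 -0.2134  0.1322]
slim [ 0.5262 -0.1003  0.1109]
cart [ 0.5324 -0.1665  0.0441]
cart2 [ 0.488  -0.0509  0.0005]
bank [0.6551 0.1228 0.1225]
bankF [0.5764 0.0984 0.1318]
tab [0.5971 0.0804 0.1558]
prn [0.7123 0.2598 0.1778]
calc [0.4536 0.2532 0.0112]
desk [0.4517 0.0497 0.0017]
s big [ 0.5577 -0.2215  0.1302]
s tab [0.5891 0.0742 0.1509]
bigtop 580 [ 0.55917872 -0.21258143  0.12739149] [0.11254624 0.12909004 0.13264058]
((561.4899291992188, -215.52557373046875), (45.99274826049805, 61.70787048339844), 54.103782653808594)
carton ((544.4008178710938, -158.36264038085938), (100.4637451171875, 237.1335906982422), 16.38031005859375) 0.04492827525869325
cover ((633.642333984375, 104.96355438232422), (122.71142578125, 156.3151092529297), 20.068134307861328) [0.11989991 0.12534375 0.12949007]
printer top ((804.0045776367188, 284.49591064453125), (342.0842590332031, 378.1298522949219), 20.53981590270996) 0.17692622472087682 [[ 577.50085  401.53018]
 [ 710.1708    47.43857]
 [1030.5083   167.46164]
 [ 897.8384   521.5532 ]]
```

View pics/ca.png

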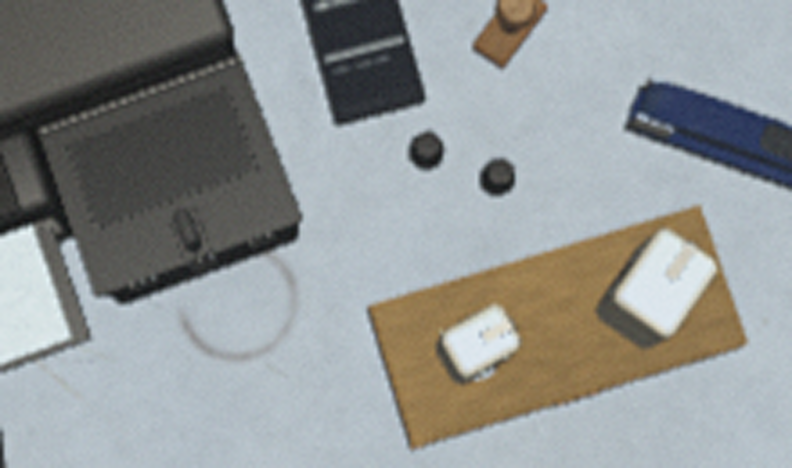

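View pics/cb.png

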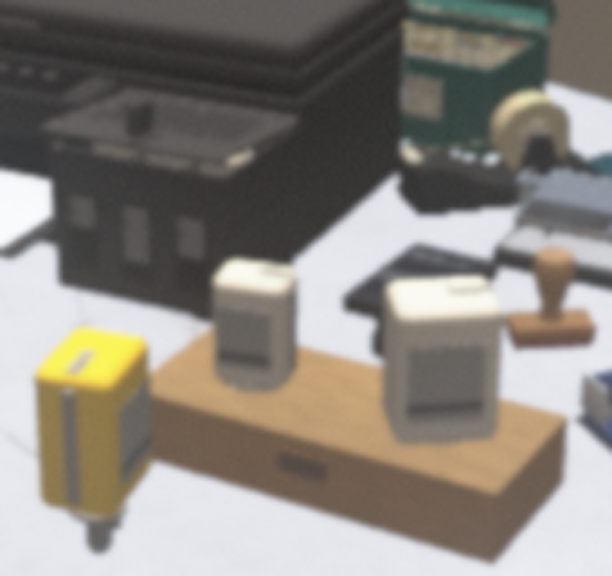

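The crops show the cover slightly ajar, with the tab at ca(188,230). The larger bottle's base bar is near its upper-right end, ca(683,262), so its x probably points to about -36° in the world. I'll check that with the wrist camera.

```bash
cat >> h.py <<'E'
def to(p,yaw=None,tilt=False):
    "row (cm,deg) from now to TCP at world p, tool y at world angle yaw (mod 180)"
    s=sense();r=q(s["tcp_rot"]);d=r.inv().apply(np.array(p)-s["position"])*100
    ty=r.apply([0,1,0]);cur=np.degrees(np.arctan2(ty[1],ty[0]));t=0 if yaw is None else -((yaw-cur+90)%180-90)
    print("row",d.round(2),round(t,2),"| cur yaw",round(cur,2),"tcp",s["position"].round(4),"t",round(s["time_s"],2),"tilt",np.degrees(np.arccos(-r.apply([0,0,1])[2])).round(2),"F",s["contact_force"].round(1),"w",round(s["grip_width"],4),"gf",round(s["finger_force"],1),"q",s["joint_positions"].round(2))
E
python3 -c "
from h import *
to((.54,.085,.34),110.5)"
```

```text
row [-47.74 -35.84 -10.9 ] -40.71 | cur yaw 69.79 tcp [0.2158 0.5861 0.2303] t 0.1 tilt 0.1 F [ 0.  -0.5  0.6] w 0.0854 gf 0.0 q [-1.28  0.38  0.02  1.37 -0.01  1.39 -0.05]
```

jog_arm([
  [[-24, -18, -11, 0], [-24, -18, -11, 0], [-24, -18, -11, 0], [-24, -18, -11, 0], [-24, -18, -11, 0], [-24, -18, -11, 0], [-24, -18, -11, 0], [-24, -18, -11, 0]],
])

```text
time_s: 0.77
position: [0.3813, 0.3308, 0.3428]
tcp_rot: [0.001, 0.178, 0.984, 0.0]
contact_force: [0.4, -0.1, 0.5]
grip_width: 0.0857
finger_force: 0.0
```

jog_arm([
  [[-23.7, -17.8, 0, -40.7], [-23.7, -17.8, 0, -40.7], [-23.7, -17.8, 0, -40.7], [-23.7, -17.8, 0, -40.7], [-23.7, -17.8, 0, -40.7], [-23.7, -17.8, 0, -40.7], [-23.7, -17.8, 0, -40.7], [-23.7, -17.8, 0, -40.7]],
])

```text
time_s: 1.43
position: [0.5404, 0.0838, 0.3411]
tcp_rot: [-0.0, -0.18, 0.984, -0.0]
contact_force: [0.9, 0.6, 0.2]
grip_width: 0.0858
finger_force: 0.0
```

jog_arm([
  [[0, 0, 0, 0], [0, 0, 0, 0], [0, 0, 0, 0]],
])

```text
time_s: 1.68
position: [0.5396, 0.0862, 0.3407]
tcp_rot: [-0.001, -0.178, 0.984, 0.0]
contact_force: [-0.5, 0.4, -1.0]
grip_width: 0.0852
finger_force: 0.0
```

```bash
python3 -c "
from h import *
to((.54,.085,.34),110.5)
d=shot('wrist','w1');print(d['M'].round(3).tolist(),d['f'],d['c'])"
```

```text
row [ 0.   -0.12  0.07] -0.02 | cur yaw 110.48 tcp [0.5396 0.0862 0.3407] t 1.68 tilt 0.07 F [-0.5  0.4 -1. ] w 0.0852 gf 0.0 q [-0.56  0.19  0.42  1.4  -0.08  1.57  1.78]
[[-0.35, 0.895, 0.277, 0.469], [0.937, 0.334, 0.105, 0.06], [0.001, 0.296, -0.955, 0.483], [0.0, 0.0, 0.0, 1.0]] 370.8694679157708 [323.74542377 238.66103947]
```

View pics/w1.png

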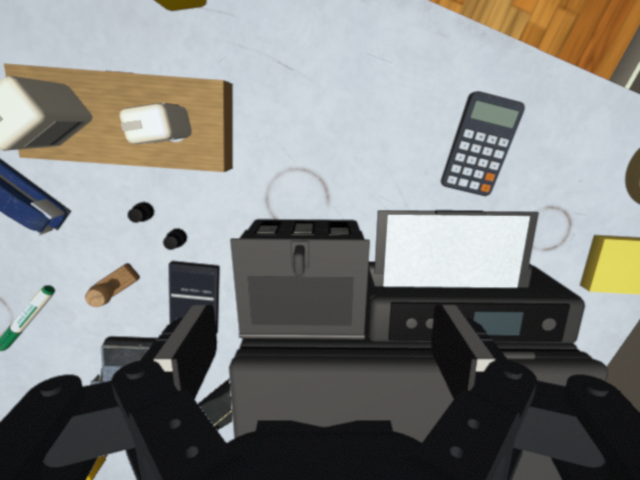

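The wrist view shows the cover with front corners at (232,238) and (367,238), hinge edge near row 337, and the tab at (299,248–273). Its top is at about (298,246).

Run:
```python
from h import *
d=np.load("pics/w1.npz");C=cloud(d);v,u=np.mgrid[:480,:640]
m=(u>240)&(u<360)&(v>242)&(v<332)&(abs(u-299)>12)
P=C[m];c=np.median(P,0)
w=np.linalg.svd(P-P.mean(0),full_matrices=False)[2][2];w*=np.sign(w[2]);print("cover normal",w,"mean",P.mean(0),"ajar rad",np.arccos(w[2]),"az",np.degrees(np.arctan2(w[1],w[0])))
for a in [(232,238),(367,238),(369,335),(237,335)]:
  print(a,pt(d,a[0]+(3 if a[0]<300 else -3),a[1]+3).round(4))
h=(C-P.mean(0))@w
t=(abs(u-299)<14)&(v>225)&(v<290)&(h>.012)&(h<.04);Q=C[t];print("tab n",t.sum(),"mean",Q.mean(0),"h",np.percentile(h[t],[5,50,95]),u[t].min(),u[t].max(),v[t].min(),v[t].max())
tt=t&(h>.02);print("top",C[tt].mean(0),C[tt].min(0),C[tt].max(0))
# column profile along hinge
for vv in range(232,350,6): print(vv,C[vv,270].round(4),C[vv,330].round(4))
a=np.load("pics/top.npz")
A=cloud(a)
v0,u0=np.mgrid[:480,:640]
for vv in range(222,242,2): print(vv,[A[vv,k].round(3).tolist() for k in(280,282)])
```

```text
cover normal [0.47633715 0.16063082 0.86446554] mean [0.63100551 0.09450839 0.12855831] ajar rad 0.5267101342796293 az 18.635179244493187
(232, 238) [0.6041 0.0166 0.1322]
(367, 238) [0.4691 0.0598 0.4835]
(369, 335) [0.6666 0.1844 0.1209]
(237, 335) [ 7.984e-01  5.020e-02 -7.000e-04]<stdin>:9: RuntimeWarning: Mean of empty slice.
  ret = um.true_divide(
Traceback (most recent call last):
IndexError: index -1 is out of bounds for axis 0 with size 0
```

Run:
```python
from h import *
d=np.load("pics/w1.npz");C=cloud(d);v,u=np.mgrid[:480,:640]
ok=(d["z"]>.1)&(C[...,2]>.1)&(C[...,2]<.17)
m=ok&(u>240)&(u<360)&(v>242)&(v<332)&(abs(u-299)>12)
P=C[m]
for _ in range(4):
  o=P.mean(0);w=np.linalg.svd(P-o,full_matrices=False)[2][2];w*=np.sign(w[2]);r=(P-o)@w;P=P[abs(r)<max(2*r.std(),.001)]
print("normal",w,"mean",o,len(P),r.std(),"ajar",np.arccos(w[2]),"az",np.degrees(np.arctan2(w[1],w[0])))
h=(C-o)@w
t=ok&(abs(u-299)<14)&(v>225)&(v<285)&(h>.008)&(h<.04);Q=C[t];print("tab n",t.sum(),"mean",Q.mean(0),"h",np.percentile(h[t],[5,50,95]))
tt=t&(h>.02);print("top",tt.sum(),C[tt].mean(0),C[tt].min(0),C[tt].max(0))
x=np.array([np.cos(np.radians(20.3)),np.sin(np.radians(20.3))])
for vv in range(240,352,4):
  k=ok[vv]&(((u[vv]>255)&(u[vv]<285))|((u[vv]>315)&(u[vv]<345)))
  if k.sum()>5: q_=np.median(C[vv][k],0);print(vv,(q_[:2]@x).round(4),q_[2].round(4),end=" ; ")
print()
for vv in (255,290,320):
  k=np.where(ok[vv]&(abs(h[vv])<.004)&(u[vv]>220)&(u[vv]<380))[0];print(vv,k.min(),k.max(),C[vv,k.min()].round(4),C[vv,k.max()].round(4))
# triangulate tab top centre
a=np.load("pics/top.npz");b=np.load("pics/scene.npz")
print(meet(ray(d,298.5,246),ray(b,308,208)), meet(ray(a,282,232.5),ray(b,308.5,211)),meet(ray(d,299,247),ray(a,282,238)))
```

```text
normal [0.09133737 0.0322441  0.99529785] mean [0.63169398 0.09453166 0.12678812] 7395 0.0005722973531173951 ajar 0.09701385133507613 az 19.444152803678765
tab n 323 mean [0.59381608 0.08105018 0.15344908] h [0.01213227 0.02478328 0.02661597]
top 255 [0.59547632 0.08134565 0.15542223] [0.58497328 0.07393442 0.15143863] [0.60895907 0.08914157 0.15847628]
240 0.5712 0.1318 ; 244 0.5754 0.1317 ; 248 0.58 0.131 ; 252 0.5846 0.1308 ; 256 0.5889 0.1305 ; 260 0.5931 0.1296 ; 264 0.5978 0.1295 ; 268 0.602 0.1289 ; 272 0.607 0.1285 ; 276 0.6114 0.1282 ; 280 0.6159 0.1278 ; 284 0.621 0.1277 ; 288 0.6254 0.1273 ; 292 0.6304 0.1267 ; 296 0.6351 0.1261 ; 300 0.6398 0.1256 ; 304 0.6451 0.1252 ; 308 0.6498 0.1248 ; 312 0.6554 0.1243 ; 316 0.6604 0.1235 ; 320 0.6657 0.123 ; 324 0.671 0.1223 ; 328 0.677 0.1213 ; 332 0.6816 0.1208 ; 336 0.6861 0.1222 ; 340 0.6891 0.1252 ; 344 0.6906 0.1306 ; 348 0.6919 0.1372 ; 
255 231 368 [0.6207 0.0167 0.1299] [0.5723 0.1467 0.1296]
290 235 365 [0.6592 0.0311 0.125 ] [0.6108 0.1597 0.1257]
320 238 378 [0.693  0.0442 0.1238] [0.6381 0.1859 0.1273]
(array([0.58359843, 0.07280583, 0.15833949]), np.float64(0.012190199639376334)) (array([0.59815633, 0.0807432 , 0.1467343 ]), np.float64(0.0015049843123962658)) (array([0.58565597, 0.07978387, 0.14032101]), np.float64(0.00411320239869159))
```

```bash
python3 -c "
from h import *
to((.5958,.0815,.1365),110.4)"
```

```text
row [-5.1  -2.52 20.43] 0.18 | cur yaw 110.58 tcp [0.5394 0.0871 0.3409] t 1.73 tilt 0.06 F [-0.7  0.3  0.3] w 0.0853 gf 0.0 q [-0.56  0.19  0.42  1.4  -0.08  1.57  1.78]
```

jog_arm([
  [[-5.1, -2.5, 12, 0.2], [-5.1, -2.5, 12, 0.2], [-5.1, -2.5, 12, 0.2], [-5.1, -2.5, 15, 0.2], [-5.1, -2.5, 18, 0.2], [-5.1, -2.5, 20.4, 0.2], [-5.1, -2.5, 20.4, 0.2], [-5.1, -2.5, 20.4, 0.2]],
])

```text
time_s: 2.4
position: [0.5952, 0.0819, 0.1366]
tcp_rot: [-0.001, -0.177, 0.984, 0.0]
contact_force: [0.9, -0.5, 2.0]
grip_width: 0.0852
finger_force: 0.0
```

```bash
python3 -c "
from h import *
to((.5958,.0815,.1365),110.4)"
```

```text
row [-0.05 -0.06  0.01] 0.03 | cur yaw 110.43 tcp [0.5952 0.0819 0.1366] t 2.4 tilt 0.17 F [ 0.9 -0.5  2. ] w 0.0852 gf 0.0 q [-0.5   0.41  0.4   1.59 -0.17  1.18  1.87]
```

jog_arm([
  [[0, 0, 0, 0], [0, 0, 0, 0], [0, 0, 0, 0], [0, 0, 0, 0], [0, 0, 0, 0], [0, 0, 0, 0], [0, 0, 0, 0], [0, 0, 0, 0]],
], grip=1, newtons=30)

```text
time_s: 3.07
position: [0.5961, 0.081, 0.1375]
tcp_rot: [-0.0, -0.176, 0.984, 0.001]
contact_force: [-3.9, 3.3, 2.9]
grip_width: 0.0094
finger_force: 35.7
```

```bash
python3 -c "
from h import *
to((.5958,.0815,.1365),110.4)
f=lambda t:np.array([.684-.1*np.cos(t)+.0245*np.sin(t),.116+.1*np.sin(t)+.0245*np.cos(t)])
for t in np.linspace(.097,1.93,17): print(round(t,2),((f(.097)-f(t))*100).round(1))"
```

```text
row [0.01 0.05 0.1 ] -0.08 | cur yaw 110.32 tcp [0.5961 0.081  0.1375] t 3.07 tilt 0.06 F [-3.9  3.3  2.9] w 0.0094 gf 35.7 q [-0.5   0.41  0.41  1.58 -0.17  1.18  1.87]
0.1 [0. 0.]
0.21 [-0.5 -1.1]
0.33 [-1.  -2.1]
0.44 [-1.7 -3.1]
0.56 [-2.5 -3.9]
0.67 [-3.4 -4.7]
0.78 [-4.4 -5.4]
0.9 [-5.4 -5.9]
1.01 [-6.5 -6.4]
1.13 [-7.6 -6.7]
1.24 [-8.8 -6.8]
1.36 [-10.   -6.9]
1.47 [-11.2  -6.8]
1.59 [-12.3  -6.6]
1.7 [-13.4  -6.2]
1.82 [-14.5  -5.7]
1.93 [-15.5  -5.1]
```

Gripped. I'll follow the arc now.

jog_arm([
  [[-0.5, 0, -1.1, 0], [-1.0, 0, -2.1, 0], [-1.7, 0, -3.1, 0], [-2.5, 0, -3.9, 0], [-3.4, 0, -4.7, 0], [-4.4, 0, -5.4, 0], [-5.4, 0, -5.9, 0], [-6.5, 0, -6.4, 0]],
])

```text
time_s: 3.73
position: [0.6562, 0.103, 0.2004]
tcp_rot: [-0.002, -0.176, 0.984, 0.0]
contact_force: [-2.2, 1.3, -5.5]
grip_width: 0.0089
finger_force: 32.4
```

jog_arm([
  [[-1.1, 0, -0.3, 0], [-2.3, 0, -0.4, 0], [-3.5, 0, -0.5, 0], [-4.7, 0, -0.4, 0], [-5.8, 0, -0.2, 0], [-6.9, 0, 0.2, 0], [-8.0, 0, 0.7, 0], [-8.8, 0, 1.2, 0]],
])

```text
time_s: 4.4
position: [0.7413, 0.1338, 0.1906]
tcp_rot: [0.001, -0.176, 0.984, -0.0]
contact_force: [-1.3, 1.6, 8.1]
grip_width: 0.0093
finger_force: 34.1
```

jog_arm([
  [[0, 0, 0, 0], [0, 0, 0, 0], [0, 0, 0, 0]],
])

```text
time_s: 4.65
position: [0.741, 0.1337, 0.1904]
tcp_rot: [0.002, -0.176, 0.984, 0.0]
contact_force: [2.9, 1.7, 5.3]
grip_width: 0.009
finger_force: 34.2
```

```bash
python3 -c "
from h import *
to((.5958,.0815,.1365),110.4)
shot('scene','s2')
d=np.load('pics/s2.npz')['p'];cv2.imwrite('pics/s2c.png',cv2.resize(d[110:290,200:440],None,fx=3,fy=3))"
```

```text
row [15.45  0.15  5.34] -0.07 | cur yaw 110.33 tcp [0.741  0.1337 0.1904] t 4.65 tilt 0.17 F [2.9 1.7 5.3] w 0.009 gf 34.2 q [-0.42  0.72  0.39  1.   -0.26  1.46  1.84]
```

View pics/s2c.png

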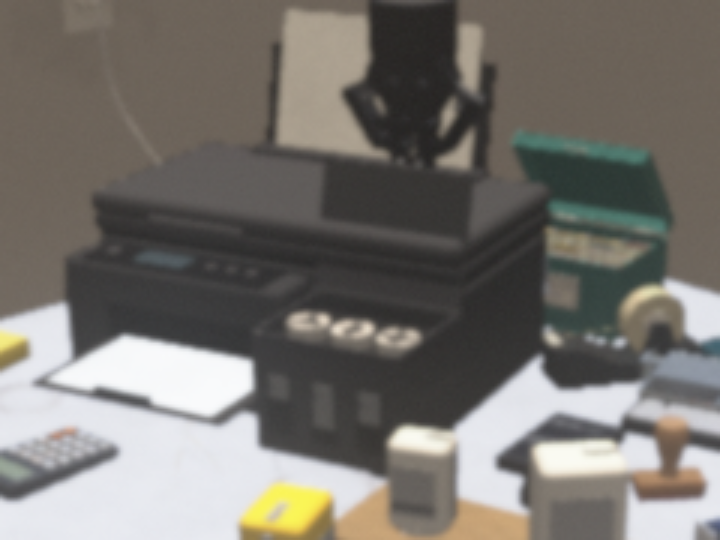

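The scene view shows the cover upright and leaning back behind the ports, with the tab between the fingers. The three ports are now visible at crop (310,322), (353,330) and (398,338). Next I release the tab and back up.

jog_arm([
  [[0, 0, 0, 0], [0, 0, 0, 0], [0, 0, 0, 0], [0, 0, 0, 0], [-0.8, 0, -1, 0], [-1.5, 0, -3, 0], [-1.5, 0, -6, 0], [-1.5, 0, -10, 0]],
], grip=0)

```text
time_s: 5.37
position: [0.7529, 0.1384, 0.2864]
tcp_rot: [-0.003, -0.176, 0.984, -0.0]
contact_force: [1.4, 0.8, 1.3]
grip_width: 0.0855
finger_force: 0.0
```

```bash
python3 -c "
from h import *
to((.51,.04,.33),110.4)"
```

```text
row [26.22 -0.81 -4.19] -0.13 | cur yaw 110.27 tcp [0.7529 0.1384 0.2864] t 5.37 tilt 0.38 F [1.4 0.8 1.3] w 0.0855 gf 0.0 q [-0.37  0.76  0.4   0.71 -0.27  1.71  1.81]
```

jog_arm([
  [[4, 0, -1, 0], [8, 0, -1, 0], [12, 0, 0, 0], [14.4, 0, 4.6, 0], [14.4, 0, 4.6, 0], [14.4, 0, 4.6, 0], [14.4, 0, 4.6, 0], [14.4, 0, 4.6, 0]],
])

```text
time_s: 6.03
position: [0.6205, 0.0891, 0.2451]
tcp_rot: [0.002, -0.176, 0.984, -0.0]
contact_force: [0.2, -0.1, 0.5]
grip_width: 0.0856
finger_force: 0.0
```

```bash
python3 -c "
from h import *
to((.51,.04,.33),110.4)
d=shot('wrist','w3')
C=cloud(d);p=np.array([[.59,.13],[.65,.02]])
cv2.imwrite('pics/w3c.png',cv2.resize(d['p'][120:360,160:480],None,fx=2.5,fy=2.5,interpolation=cv2.INTER_CUBIC))"
```

```text
row [12.04 -0.77 -8.52] -0.07 | cur yaw 110.33 tcp [0.6205 0.0891 0.2451] t 6.03 tilt 0.18 F [ 0.2 -0.1  0.5] w 0.0856 gf 0.0 q [-0.49  0.4   0.42  1.36 -0.16  1.42  1.85]
```

View pics/w3c.png

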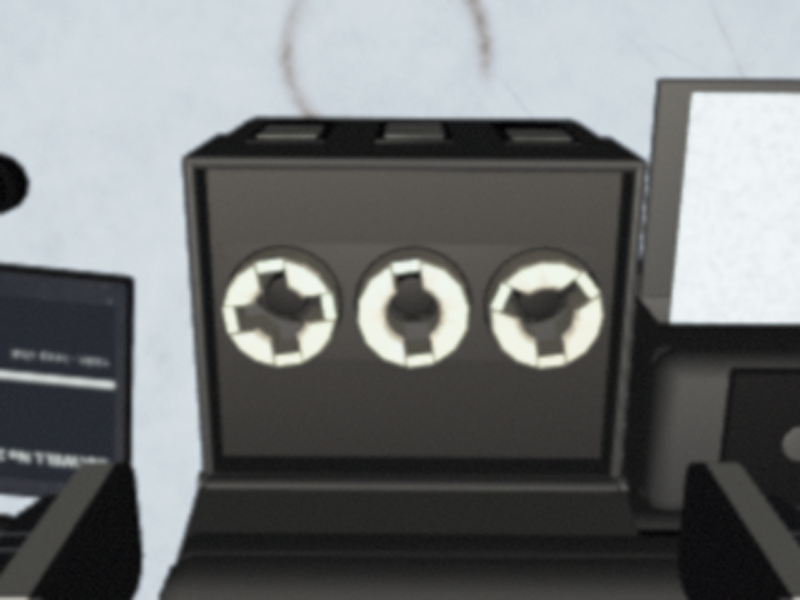

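The crop shows the ports from left to right as four, two and three slots. The three-slot port is at crop (547,310), i.e. image (379,244), with slots near (552,355), (507,297) and (584,288). I'll rectify it numerically.

```bash
cat > port.py <<'E'
from h import *
def rect(d,c,h,half=.025,n=500):
    g=np.linspace(-half,half,n);X,Y=np.meshgrid(c[0]+g,c[1]+g)   # col=x,row=y
    P=np.stack([X,Y,np.full_like(X,h)],-1)-d["M"][:3,3];p=P@d["M"][:3,:3]
    return cv2.remap(d["p"],(p[...,0]/p[...,2]*d["f"]+d["c"][0]).astype(np.float32),(p[...,1]/p[...,2]*d["f"]+d["c"][1]).astype(np.float32),cv2.INTER_CUBIC)
if __name__=="__main__":
    d=np.load("pics/w3.npz");C=cloud(d)
    for uv in [(379-10*0,244+22-3),(360,240),(270,244),(325,262)]: print(uv,pt(d,*uv).round(4))
    c=pt(d,160+547/2.5,120+310/2.5,.112)[:2];print("guess",c)
    for k in range(3):
        I=rect(d,c,.112).astype(float).min(2);m=(I>140).astype(np.uint8)
        k_=cv2.findContours(m,cv2.RETR_EXTERNAL,cv2.CHAIN_APPROX_NONE)[0];k_=max(k_,key=cv2.contourArea)
        (a,b),r=cv2.minEnclosingCircle(k_);e=cv2.fitEllipse(cv2.convexHull(k_))
        c=c+(np.array(e[0])-249.5)*.0001*(.05/499/.0001)
        print(c,"r mm",r*.1,e)
    I=rect(d,c,.112).min(2);cv2.imwrite("pics/port.png",I)
    a=np.radians(np.arange(0,360,1))
    best=[]
    S=np.mean([cv2.remap(I,(249.5+R_*np.cos(a)*9980/1000).astype(np.float32)[None],(249.5+R_*np.sin(a)*9980/1000).astype(np.float32)[None],1)[0].astype(float) for R_ in (10.5,11,11.5,12,12.5)],0)
    S3=S.reshape(3,120).mean(0)
    F=np.fft.fft(S3)[1];print("slot angle mod120 (fft)",np.degrees((np.pi-np.angle(F))/3*1) , "->",((180-np.degrees(np.angle(F)))%360-0)/3)
    print((S[::5]).astype(int))
E
python3 port.py
```

```text
(379, 263) [0.6348 0.1417 0.1106]
(360, 240) [0.622  0.1201 0.1111]
(270, 244) [0.6562 0.0546 0.0929]
(325, 262) [0.6491 0.101  0.1103]
guess [0.61973781 0.1349628 ]
[0.62120266 0.13512413] r mm 17.791731262207033 ((264.11920166015625, 251.11012268066406), (348.4437255859375, 351.52447509765625), 15.703814506530762)
[0.62118894 0.13510127] r mm 17.78606719970703 ((249.3630828857422, 249.27188110351562), (348.7336730957031, 351.5639953613281), 18.516590118408203)
[0.62117765 0.13512393] r mm 17.795639038085938 ((249.38726806640625, 249.72616577148438), (348.5166320800781, 351.5018310546875), 16.138755798339844)
slot angle mod120 (fft) 28.574564782455813 -> 28.574564782455813
[215 166  96  71  72  73  73  73  70  76 122 185 213 219 219 219 221 221
 223 224 223 224 226 226 207 144  91  75  73  72  70  62  50  66 145 212
 229 230 231 231 227 220 220 226 230 232 228 222 210 161  82  41  50  57
  64  70  73  81 119 183 216 224 226 227 227 224 225 225 225 224 225 225]
```

```bash
python3 -c "
from h import *
to((.70,-.27,.30),90)"
```

```text
row [  5.02 -36.43  -5.47] 20.33 | cur yaw 110.33 tcp [0.6207 0.0891 0.2451] t 6.08 tilt 0.2 F [0.3 0.4 0.4] w 0.0854 gf 0.0 q [-0.49  0.4   0.42  1.36 -0.16  1.42  1.85]
```

jog_arm([
  [[2, -4, -5.5, 20], [5, -36.4, -5.5, 20], [5, -36.4, -5.5, 20], [5, -36.4, -5.5, 20], [5, -36.4, -5.5, 20], [5, -36.4, -5.5, 20], [5, -36.4, -5.5, 20], [5, -36.4, -5.5, 20]],
])

```text
time_s: 6.75
position: [0.6874, -0.2219, 0.2962]
tcp_rot: [0.001, -0.004, 1.0, -0.001]
contact_force: [0.4, 0.1, 1.3]
grip_width: 0.0851
finger_force: 0.0
```

jog_arm([
  [[0, 0, 0, 0], [0, 0, 0, 0], [0, 0, 0, 0], [0, 0, 0, 0]],
])

```text
time_s: 7.08
position: [0.6869, -0.2184, 0.2955]
tcp_rot: [0.001, -0.004, 1.0, 0.0]
contact_force: [-0.1, -0.2, 0.3]
grip_width: 0.0854
finger_force: 0.0
```

```bash
python3 -c "
from h import *
to((.70,-.27,.30),90)
d=shot('wrist','w4')
print((np.linalg.inv(d['M'])@[.5615,-.2155,.13,1]))"
```

```text
row [-1.27 -5.17 -0.45] 0.45 | cur yaw 90.45 tcp [ 0.6869 -0.2184  0.2955] t 7.08 tilt 0.08 F [-0.1 -0.2  0.3] w 0.0854 gf 0.0 q [-0.01  0.64  0.55  0.92 -0.32  1.64  2.01]
[ 0.0034468  -0.13935333  0.27912202  1.        ]
```

View pics/w4.png

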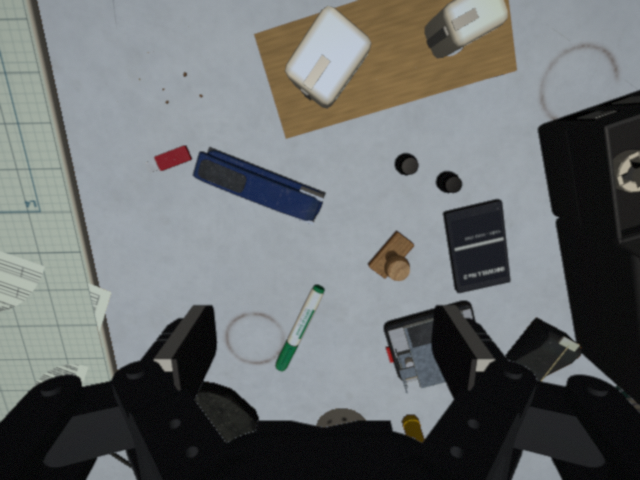

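The wrist view shows the larger bottle's top at (328,56). Its bar is offset to lower left at (315,70), with the grey rib below it at (304,92). So the bottle's x runs toward +x,-y in the world, about -36°. Now I'll measure it precisely.

Run:
```python
from h import *
from port import rect
d=np.load("pics/w4.npz");a=np.load("pics/top.npz");C=cloud(d)
p=C[45:65,318:338].reshape(-1,3);p=p[p[:,2]>.1];print("top z wrist",np.median(p,0))
def mask_rect(dd,h):
    I=rect(dd,(.56,-.215),h,.06,600);g=I.min(2);m=((g>150)).astype(np.uint8)
    m=cv2.morphologyEx(m,cv2.MORPH_CLOSE,np.ones((25,25)))
    k=max(cv2.findContours(m,cv2.RETR_EXTERNAL,cv2.CHAIN_APPROX_NONE)[0],key=cv2.contourArea)
    r=cv2.minAreaRect(k);s=.12/599
    return np.array([.56,-.215])+(np.array(r[0])-299.5)*s,np.array(r[1])*s*1000,r[2],I
for h in(.125,.130,.132,.135):
    for n,dd in(("w",d),("t",a)):
        c,s,an,I=mask_rect(dd,h);print(h,n,c.round(4),s.round(1),round(an,1))
        if h==.132: cv2.imwrite(f"pics/m{n}.png",I)
mw=cv2.imread("pics/mw.png");mt=cv2.imread("pics/mt.png");cv2.imwrite("pics/mm.png",cv2.resize(np.hstack([mw,mt]),(800,400)))
```

```text
top z wrist [ 0.56235821 -0.21643579  0.13014033]
0.125 w [ 0.5725 -0.2303] [89.3 95. ] 90.0
0.125 t [ 0.56  -0.215] [120. 120.] 90.0
0.13 w [ 0.5732 -0.2306] [88.7 93.6] 90.0
0.13 t [ 0.56  -0.215] [120. 120.] 90.0
0.132 w [ 0.5734 -0.2307] [88.5 93.2] 90.0
0.132 t [ 0.56  -0.215] [120. 120.] 90.0
0.135 w [ 0.5738 -0.2309] [88.1 92.4] 90.0
0.135 t [ 0.56  -0.215] [120. 120.] 90.0
```

View pics/mm.png

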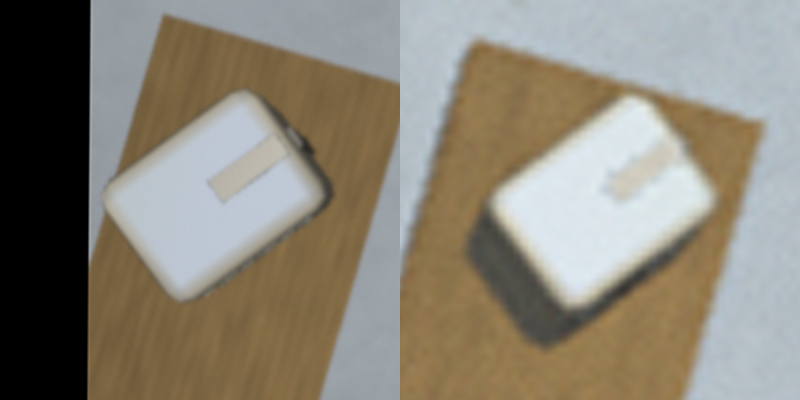

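Rib at (298,138) in the rectified view confirms the bottle's x at about -35.5°. The two views and the carton geometry put its centre at about (0.562, -0.216).

```bash
python3 -c "
from h import *
to((.562,-.2158,.22),54.5)"
```

```text
row [12.49  0.32  7.54] 35.97 | cur yaw 90.47 tcp [ 0.6868 -0.218   0.2955] t 7.13 tilt 0.08 F [ 0.9 -1.1  0.2] w 0.0852 gf 0.0 q [-0.01  0.64  0.55  0.93 -0.32  1.64  2.01]
```

jog_arm([
  [[12.5, 0.3, 7.5, 36], [12.5, 0.3, 7.5, 36], [12.5, 0.3, 7.5, 36], [12.5, 0.3, 7.5, 36], [12.5, 0.3, 7.5, 36], [12.5, 0.3, 7.5, 36], [12.5, 0.3, 7.5, 36], [12.5, 0.3, 7.5, 36]],
])

```text
time_s: 7.8
position: [0.5624, -0.2166, 0.2209]
tcp_rot: [0.001, 0.303, 0.953, 0.0]
contact_force: [-0.1, 0.3, -0.9]
grip_width: 0.0855
finger_force: 0.0
```

```bash
python3 -c "
from h import *
to((.562,-.2158,.084),54.5)"
```

```text
row [ 0.1   0.03 13.69] 0.18 | cur yaw 54.68 tcp [ 0.5624 -0.2166  0.2209] t 7.8 tilt 0.12 F [-0.1  0.3 -0.9] w 0.0855 gf 0.0 q [-0.21  0.39  0.71  1.48 -0.26  1.36  1.47]
```

jog_arm([
  [[0, 0, 3, 0], [0, 0, 6, 0], [0, 0, 9, 0], [0, 0, 12, 0], [0, 0, 13.7, 0], [0, 0, 13.7, 0], [0, 0, 13.7, 0]],
])

```text
time_s: 8.38
position: [0.5613, -0.2176, 0.0827]
tcp_rot: [-0.001, 0.305, 0.952, -0.0]
contact_force: [0.5, -1.1, 0.2]
grip_width: 0.0854
finger_force: 0.0
```

jog_arm([
  [[0, 0, 0, 0], [0, 0, 0, 0], [0, 0, 0, 0], [0, 0, 0, 0], [0, 0, 0, 0], [0, 0, 0, 0], [0, 0, 0, 0], [0, 0, 0, 0]],
], grip=1, newtons=60)

```text
time_s: 9.05
position: [0.5619, -0.2181, 0.0846]
tcp_rot: [0.001, 0.306, 0.952, 0.0]
contact_force: [-0.1, 1.5, 6.7]
grip_width: 0.0452
finger_force: 60.7
```

```bash
python3 -c "
from h import *
to((.562,-.2158,.084),54.5)"
```

```text
row [0.13 0.19 0.06] -0.18 | cur yaw 54.32 tcp [ 0.5619 -0.2181  0.0846] t 9.05 tilt 0.17 F [-0.1  1.5  6.7] w 0.0452 gf 60.7 q [-0.17  0.51  0.65  1.65 -0.34  1.1   1.53]
```

jog_arm([
  [[0, 0, -2, 0], [0, 0, -5, 0], [0, 0, -8, 0], [0, 0, -11, 0], [0, 0, -14, 0], [0, 0, -16.5, 0], [0, 0, -16.5, 0], [0, 0, -16.5, 0]],
])

```text
time_s: 9.72
position: [0.5614, -0.2183, 0.2497]
tcp_rot: [0.002, 0.307, 0.952, 0.0]
contact_force: [-0.0, 0.0, -1.6]
grip_width: 0.0453
finger_force: 62.0
```

Run:
```python
from h import *
to((.6212,.1351,.28),-1.5)
s=sense();d=shot('wrist','w5');C=cloud(d)
T=q(s["tcp_rot"]).inv().apply((C-s["position"]).reshape(-1,3));T=T[(d["z"].ravel()>.02)]
m=(abs(T[:,1])<.018)&(T[:,2]>-.06)&(T[:,2]<.08)&(abs(T[:,0])<.06)
P=T[m];print(m.sum())
for z in np.arange(-.06,.08,.01):
    k=P[(P[:,2]>z)&(P[:,2]<z+.01)]
    if len(k): print(round(z,3),len(k),np.percentile(k[:,0],[5,50,95]).round(4),np.median(k[:,1]).round(4))
# scene silhouette of nozzle
b=shot('scene','s5')
for zz in (-.095,-.076,-.1):pass
tip=np.r_[s["position"][:2],s["position"][2]-.076];p=np.linalg.inv(b["M"])@np.r_[tip,1];print("expected tip px",p[:2]/p[2]*b["f"]+b["c"])
u,v=(p[:2]/p[2]*b["f"]+b["c"]).astype(int)
cv2.imwrite("pics/s5c.png",cv2.resize(b["p"][v-90:v+30,u-80:u+80],None,fx=5,fy=5,interpolation=cv2.INTER_CUBIC));print(u,v)
```

```text
row [15.76 32.19 -3.04] 55.79 | cur yaw 54.29 tcp [ 0.5614 -0.2183  0.2497] t 9.72 tilt 0.2 F [-0.   0.  -1.6] w 0.0453 gf 62.0 q [-0.21  0.38  0.72  1.43 -0.25  1.42  1.46]
22099
-0.05 16073 [-0.0135  0.01    0.0285] 0.0
-0.04 1636 [0.0292 0.0301 0.0306] -0.0003
-0.03 1105 [0.0297 0.0302 0.0306] 0.0003
-0.02 906 [0.0297 0.0302 0.0306] 0.0003
-0.01 738 [0.0298 0.0302 0.0306] 0.0002
0.0 597 [0.0298 0.0303 0.0306] -0.0002
0.01 515 [0.0299 0.0303 0.0306] 0.0002
0.02 425 [0.0299 0.0304 0.0307] 0.0002
0.03 104 [0.03   0.0303 0.0306] -0.0013
expected tip px [392.79443757 240.77444925]
392 240
```

jog_arm([
  [[0, 0, -1, 0], [2, 4, -1, 7], [5, 10, -1, 14], [8, 16, -1, 28], [8, 16, -1, 28], [8, 16, -1, 28], [8, 16, -1, 28], [8, 16, -1, 28]],
])

```text
time_s: 10.48
position: [0.5892, -0.0387, 0.257]
tcp_rot: [-0.001, 0.526, 0.851, -0.001]
contact_force: [-0.5, -0.7, -0.4]
grip_width: 0.0452
finger_force: 61.9
```

Run:
```python
from h import *
from port import rect
to((.6212,.1351,.235),-1.5)
for n in("top","scene","wrist"):
    d=shot(n,n+"6");c=np.array([.6212,.1351])
    for _ in range(3):
        I=rect(d,c,.112,.028,560).min(2);m=(I>130).astype(np.uint8)
        ks=cv2.findContours(m,cv2.RETR_EXTERNAL,cv2.CHAIN_APPROX_NONE)[0]
        if not ks: print(n,"none",I.max());break
        k=max(ks,key=cv2.contourArea);k=cv2.convexHull(k)
        if len(k)<6:break
        e=cv2.fitEllipse(k);c=c+(np.array(e[0])-279.5)*.056/559
    else: print(n,c.round(4),np.array(e[1])*.1)
```

```text
row [14.11 10.64  2.19] 28.06 | cur yaw 26.56 tcp [ 0.5892 -0.0387  0.257 ] t 10.48 tilt 0.12 F [-0.5 -0.7 -0.4] w 0.0452 gf 61.9 q [-0.55  0.36  0.75  1.45 -0.24  1.43  0.67]
top [0.6207 0.1354] [35.39884338 35.92935486]
scene [0.6256 0.1205] [46.97566223 59.14146729]
wrist [0.6215 0.1342] [32.89567871 34.664505  ]
```

jog_arm([
  [[4, 3, 0, 7], [8, 6, 0, 14], [11, 8.5, 0, 21], [14.1, 10.6, 0, 28], [14.1, 10.6, 0, 28], [14.1, 10.6, 1, 28], [14.1, 10.6, 2, 28], [14.1, 10.6, 3, 28]],
])

```text
time_s: 11.3
position: [0.6219, 0.1294, 0.227]
tcp_rot: [0.0, 0.718, 0.696, -0.001]
contact_force: [-0.3, -0.1, -1.7]
grip_width: 0.0453
finger_force: 61.9
```

jog_arm([
  [[0, 0, 0, 0], [0, 0, 0, 0], [0, 0, 0, 0]],
])

```text
time_s: 11.55
position: [0.6219, 0.1307, 0.2283]
tcp_rot: [0.0, 0.718, 0.696, 0.0]
contact_force: [0.4, -0.1, -0.8]
grip_width: 0.0454
finger_force: 61.9
```

Run:
```python
from h import *
to((.6210,.1351,.161),-1.5)
b=shot('scene','s7');s=sense()
p=np.linalg.inv(b["M"])@np.r_[s["position"][:2],s["position"][2]-.076,1];u,v=(p[:2]/p[2]*b["f"]+b["c"]).astype(int)
cv2.imwrite("pics/s7c.png",cv2.resize(b["p"][v-80:v+40,u-80:u+80],None,fx=5,fy=5,interpolation=cv2.INTER_CUBIC));print(u,v)
```

```text
row [ 0.43 -0.11  6.73] -0.33 | cur yaw -1.83 tcp [0.6219 0.1307 0.2283] t 11.55 tilt 0.01 F [ 0.4 -0.1 -0.8] w 0.0454 gf 61.9 q [-0.78  0.49  0.77  1.37 -0.34  1.42 -0.05]
302 201
```

View pics/s7c.png

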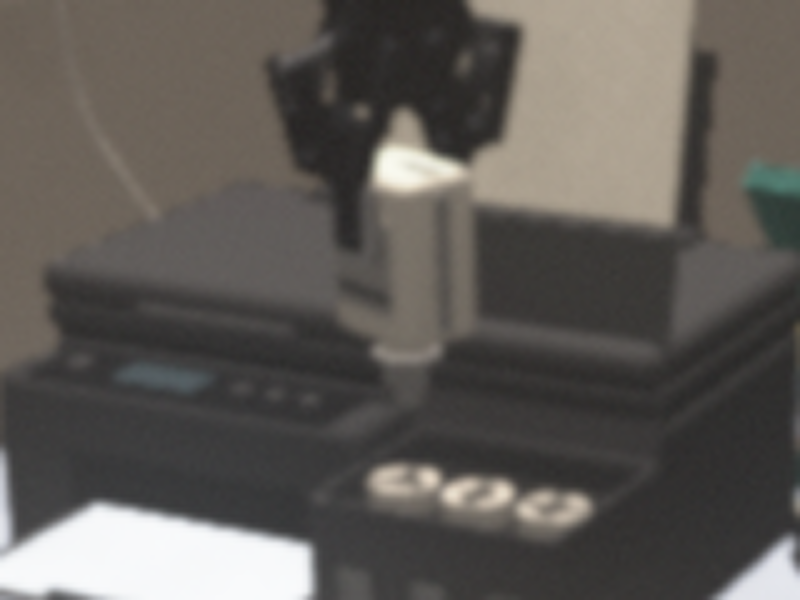

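The scene view shows the upright bottle with its nozzle at (405,395), directly over the three-slot port at (405,482), and the rib on the right.

jog_arm([
  [[0.4, -0.1, 0, 0], [0.4, -0.1, 1, 0], [0.4, -0.1, 2, 0], [0.4, -0.1, 3, 0], [0.4, -0.1, 3.6, 0], [0.4, -0.1, 3.6, 0], [0.4, -0.1, 3.6, 0]],
])

```text
time_s: 12.18
position: [0.6206, 0.1361, 0.1911]
tcp_rot: [-0.0, 0.718, 0.696, -0.001]
contact_force: [0.2, -0.4, -1.1]
grip_width: 0.0453
finger_force: 61.9
```

```bash
python3 -c "
from h import *
to((.6210,.1351,.161),-1.5)"
```

```text
row [-0.1   0.05  3.01] -0.22 | cur yaw -1.72 tcp [0.6206 0.1361 0.1911] t 12.18 tilt 0.09 F [ 0.2 -0.4 -1.1] w 0.0453 gf 61.9 q [-0.78  0.51  0.76  1.42 -0.35  1.35 -0.04]
```

jog_arm([
  [[-0.1, 0, 0.2, 0], [-0.1, 0, 0.5, 0], [-0.1, 0, 0.8, 0], [-0.1, 0, 1.1, 0], [-0.1, 0, 1.3, 0], [-0.1, 0, 1.5, 0], [-0.1, 0, 1.7, 0], [-0.1, 0, 1.7, 0]],
])

```text
time_s: 12.85
position: [0.6207, 0.1352, 0.1743]
tcp_rot: [-0.0, 0.718, 0.696, -0.0]
contact_force: [-0.0, 0.4, -1.7]
grip_width: 0.0454
finger_force: 61.9
```

```bash
python3 -c "
from h import *
to((.6210,.1351,.161),-1.5);print(sense()['wrist_torque'])"
```

```text
row [-0.01  0.03  1.33] -0.21 | cur yaw -1.71 tcp [0.6207 0.1352 0.1743] t 12.85 tilt 0.04 F [-0.   0.4 -1.7] w 0.0454 gf 61.9 q [-0.78  0.52  0.75  1.45 -0.36  1.31 -0.03]
[-0.00303242  0.02253864 -0.01308756]
```

jog_arm([
  [[0, 0, 0.2, 0], [0, 0, 0.4, 0], [0, 0, 0.6, 0], [0, 0, 0.8, 0], [0, 0, 0.9, 0], [0, 0, 1.0, 0], [0, 0, 1.0, 0], [0, 0, 1.0, 0]],
])

```text
time_s: 13.52
position: [0.6211, 0.1353, 0.1652]
tcp_rot: [0.0, 0.718, 0.696, 0.0]
contact_force: [-1.4, -0.2, 4.8]
grip_width: 0.0454
finger_force: 62.6
```

```bash
python3 -c "
from h import *
to((.6210,.1351,.161),-1.5);print(sense()['wrist_torque'])"
```

```text
row [-0.02 -0.01  0.42] -0.21 | cur yaw -1.71 tcp [0.6211 0.1353 0.1652] t 13.52 tilt 0.02 F [-1.4 -0.2  4.8] w 0.0454 gf 62.6 q [-0.78  0.53  0.75  1.46 -0.36  1.29 -0.03]
[-0.0029265   0.38865317 -0.01277203]
```

jog_arm([
  [[0, 0, 0, 0], [0, 0, 0.1, 0], [0, 0, 0.2, 0], [0, 0, 0.3, 0], [0, 0, 0.4, 0], [0, 0, 0.5, 0], [0, 0, 0.5, 0], [0, 0, 0.5, 0]],
], newtons=90)

```text
time_s: 14.18
position: [0.6212, 0.1352, 0.1634]
tcp_rot: [-0.0, 0.718, 0.696, 0.001]
contact_force: [-9.8, -0.4, 28.8]
grip_width: 0.0451
finger_force: 96.0
```

```bash
python3 -c "
from h import *
to((.6210,.1351,.161),-1.5);print(sense()['wrist_torque'])"
```

```text
row [-0.01 -0.02  0.24] -0.21 | cur yaw -1.71 tcp [0.6212 0.1352 0.1634] t 14.18 tilt 0.15 F [-9.8 -0.4 28.8] w 0.0451 gf 96.0 q [-0.78  0.53  0.75  1.47 -0.37  1.29 -0.03]
[-0.3665532   3.3384222  -0.00715218]
```

Run:
```python
from h import *
s=sense();d=shot('wrist','w8');C=cloud(d)
T=q(s["tcp_rot"]).inv().apply((C-s["position"]).reshape(-1,3)).reshape(C.shape)
ok=d["z"]>.02
m=ok&(abs(T[...,1])<.015)&(T[...,0]>-.012)&(T[...,0]<.022)&(T[...,2]>-.06)&(T[...,2]<-.03)
P=C[m];print("bottle top world z",np.percentile(P[:,2],[5,50,95]).round(4),m.sum(),"tool z",np.median(T[m][:,2]))
A=np.c_[P[:,:2]-P[:,:2].mean(0),np.ones(len(P))];k=np.linalg.lstsq(A,P[:,2],rcond=None)[0];print("top slope rad",k[:2])
for n,c in dict(two=(.6357,.0954),four=(.6503,.0560)).items():
    r=np.linalg.norm(C[...,:2]-c,axis=-1);mm=ok&(r>.0145)&(r<.0175)&(C[...,2]>.1);print(n,mm.sum(),np.median(C[mm][:,2]) if mm.sum() else 0)
# lower body/face edge
f=ok&(abs(T[...,1])<.015)&(T[...,0]>.026)&(T[...,0]<.034);print("face lowest z",np.percentile(C[f][:,2],[1,5,50]).round(4));g=T[f];print("face slope",np.polyfit(g[:,2],g[:,0],1))
to((.6210,.1351,.161),-1.5)
```

```text
bottle top world z [0.2081 0.209  0.21  ] 9278 tool z -0.04562525904212931
top slope rad [ 0.00835712 -0.00696888]
two 0 0
four 3 0.11228289556984797
face lowest z [0.0973 0.1148 0.1888]
face slope [0.01433188 0.03021945]
row [-0.01 -0.02  0.24] -0.21 | cur yaw -1.71 tcp [0.6212 0.1352 0.1634] t 14.23 tilt 0.15 F [-11.3  -0.2  28.6] w 0.0452 gf 96.0 q [-0.78  0.53  0.75  1.47 -0.37  1.29 -0.03]
```

jog_arm([
  [[0, -0.05, 0, 0], [0, -0.05, 0, 0], [0, -0.05, 0, 0], [0, -0.05, 0, 0], [0, -0.05, 0, 0], [0, -0.05, 0, 0], [0, -0.05, 0, 0], [0, -0.05, 0, 0]],
])

```text
time_s: 14.9
position: [0.6211, 0.1352, 0.1634]
tcp_rot: [0.0, 0.718, 0.696, 0.002]
contact_force: [-9.2, 0.3, 26.7]
grip_width: 0.0453
finger_force: 95.3
```

```bash
python3 -c "
from h import *
to((.6210,.1351,.161),-1.5)
a=shot('top','t9');C=cloud(a);v,u=np.mgrid[:480,:640]
m=(C[...,2]>.19)&(C[...,2]<.235)&(u>230)&(u<320)&(v>130)&(v<240);print('cover top pts',m.sum())
X=np.array([.937,.349]);b=np.load('pics/w8.npz');D=cloud(b);U=D[...,:2]@X;V=D[...,:2]@[-.349,.937]
k=(b['z']>.05)&(U>.675)&(U<.74)&(V>-.2)&(V<-.06)&(D[...,2]>.13)&(D[...,2]<.235);print(k.sum())
P=np.c_[U[k],D[...,2][k]]
for z in np.arange(.13,.235,.015):
  j=P[(P[:,1]>=z)&(P[:,1]<z+.015)]
  if len(j): print(z.round(3),len(j),np.median(j[:,0]).round(4))
"
```

```text
row [-0.01 -0.02  0.24] -0.21 | cur yaw -1.71 tcp [0.6211 0.1352 0.1634] t 14.9 tilt 0.19 F [-9.2  0.3 26.7] w 0.0453 gf 95.3 q [-0.78  0.53  0.75  1.47 -0.37  1.29 -0.03]
cover top pts 588
43914
0.13 784 0.6887
0.16 2383 0.6854
0.175 13876 0.6998
0.19 6385 0.7032
0.205 10251 0.7063
0.22 10235 0.7085
```

```bash
python3 -c "
from h import *
print(close_job())"
```

```text
the job is handed in; nothing more can be done
None
```

The job is handed in, with no verdict returned: the cover stands open and leaning back, and the larger bottle is home in the three-slot port, still gripped and pressed down with about 27 N at 14.9 s of the 61 s.

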